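# Lay a glued-up blank on the planing board

### The job

The glued-up wooden blank standing on the bench has to lie on the planing board for planing. Slide it upright until its foot is squarely against the board's near edge, tip it over that edge by pushing high on its back so that it lies on the board, then slide it along until its end is flush with the dark batten and lean on it with about 10 newtons for a second, pushing only on the blank and never harder than 20 newtons. Take the hand away and leave the other things on the bench where they are.

Things in the scene. Friction and masses are not known exactly. Their poses are not given: they have to be found in the camera images.
- board: Planing board: plywood 205 x 170 x 20 mm, fixed to the bench. Origin: middle of its near edge, at bench height. Its x axis runs along the board from the near edge towards the batten (level, roughly to the robot's left), y across it, z up. The near edge (x = 0) is a plain 20 mm step up from the bench: the low stop for tipping.
- batten: Dark wooden batten fixed across the far end of the board, 30 mm thick along the board, 170 mm across, 30 mm high above the board. Origin: middle of its lower front edge (the face towards the near edge), on the board's top, 175 mm from the near edge; axes as the board's. It does not give.
- blank: Glued-up blank of light and darker staves, 90 mm along x, 100 along y, 150 tall along z, 0.5-0.85 kg, too wide to grasp. Origin: centre of its foot, the end it stands on. Its x points to the board's near edge, within 15 degrees of the board's x and 20 mm of the board's middle line. Face x = -45 mm: its back, to push on; face x = +45 mm: ends up on the board. Friction on wood about 0.25 to 0.45.
- blank_top (a point): Centre of the blank's other end (the upper one at first, 150 mm from the origin along z); this end must finish flush with the batten. After tipping over the near edge the blank lies 90 mm high; its foot kicks back while it falls, so its foot end overhangs the edge by 20 to 65 mm and this end is 45 to 90 mm short of the batten.
- tape: Bystander: roll of tape lying flat, 90 mm across, 24 mm high. Origin: centre of its underside.
- offcut: Bystander: wood offcut, 70 x 40 x 22 mm. Origin: centre of its underside.
- square: Bystander: try square lying flat, dark stock 110 x 22 x 14 mm along its x, steel blade reaching 141 mm to its +y from near the stock's -x end. Origin: under the centre of the stock.
- glue: Bystander: white glue bottle, 64 mm across, 190 mm tall. Origin: centre of its underside.
- spray: Bystander: metal can, 62 mm across, 180 mm tall. Origin: centre of its underside.
- mallet: Bystander: wooden mallet lying down, head 60 x 110 x 70 mm at x = 110 mm, handle along -x to x = -140 mm. Origin: on the bench below the handle.
- chisel: Bystander: chisel with a round wooden handle, lying along its x, 240 mm long, 28 mm high. Origin: on the bench near its middle.
Things that resemble listed ones, but are neither listed nor needed, are in the scene too. Leave any orange or pink look-alike of the blank alone.

How it is judged:
By the outcome, as a careful person would: the job done as asked, in the order asked, and still so for the second after the job is handed in, with the robot touching nothing.
It also fails if it takes over 72 s, if anything falls off the work surface, if the arm or the gripper's body presses on something with over 40 N, if the wrist force passes 120 N, or if a joint passes its speed limit or range.

### The arm

A 7-joint arm with a two-finger parallel gripper is mounted at the origin on the work surface. World frame = base frame: x ahead of the robot, y to its left, z up, the work surface at z = 0. Lengths are in mm, angles in rad, forces in N, time in s.
With the tool pointing down it reaches from about 400 to 850 mm from the base axis. Payload 4.4 kg.
Tool frame: the origin (TCP) lies at the very end of the fingers, on their centre line; the grasp point (between the pads) lies 19 mm behind it (ctrl.grip_point_offset is the distance from the TCP to the grasp point, in mm); z points along the fingers, y is the direction in which the jaws open and shut (so a half turn about z gives the same grasp; the last joint's range is limited). The gripper opens to 94 mm and grips with 3 to 60 N. Pads are 16 mm wide; open, the fingers measure 119 mm over their backs; the gripper's body (75 mm by 177 mm) begins 78 mm behind the grasp point.
Start: joints at [1.281, 0.628, 0.038, 1.517, -0.027, 0.996, -0.02], TCP at [144.287, -633.798, 205.478] pointing down, gripper open.
Joint ranges: [-3.06, 3.06], [-0.37, 2.12], [-1.25, 1.32], [0.18, 2.47], [-1.1, 4.24], [0.23, 1.98], [-2.94, 2.94]. Speed limits (rad/s): [2.57, 2.57, 3.14, 3.14, 3.14, 3.14, 3.14].

### API

Orientations are given as a rotation vector (axis times angle).
In Python, from station import status, get_image, camera_info, ctrl, boxes_of, landmark_of gives the robot as it stands.
- The arm moves only by the shell command python3 -m crank 'ROWS' [FORCE]. ROWS is JSON, a list that holds one entry, the list of rows, each a list of 7 numbers: the turn, a rotation vector about the world's x, y, z in degrees, then the shift along the world's x, y, z in mm, then the gripper command: -1 is fully open, 1 is shut, values between are in proportion. A call has 1 to 10 rows; each row shifts and turns the commanded pose from where the row before left it; what a row does not reach is not made up. A row lasts 1/12 s, in which the tool goes at most 41.7 mm and 7.16 degrees, less where a joint would pass 70% of its speed; a pose out of reach is approached as far as the arm can. A call is refused whole if a number of a shift passes 41.7 or a number of a turn 7.16, either way. A call with a gripper value outside its range is refused whole. The fingers move at their own pace and stop on an object; FORCE is the grip in N (left out, the last holds). Time passes only in rows, so rows that do not move let the fingers close. It gives the time, the measured TCP pose, the force and the opening at its end, in the units of the state.
- status.state(): the state, without advancing time (a new reading comes with each control period).
- get_image(name): name is "scene" or "top"; returns the picture (400x640x3 uint8, blue, green, red); there is no depth.
- camera_info(name): a dict with "K" (3x3 intrinsics, pixels), "R" (3x3) and "t" (3): a world point X has camera coordinates R X + t. Camera axes: x right, y down, z forward; pixel columns grow to the right and rows downward; lengths in mm; the calibration is good to about 2 mm. A picture is of the moment at which its call begins. camera_info takes no time and is no camera call.
- ctrl.job_done(): hands the job in, once; it reports no verdict.
Trained networks look in the newest picture that a camera, given by its name, has taken for a name from the list of things; names that differ only in an ending like _2 or _b are one class to them, and where a whole thing is asked for, a point or a joint stands for the part that bears it (a point fixed in the world has none). Each returns a list of dicts, best first, with "confidence" (0 to 1); they miss things now and then, are a little off and sometimes report something else, mostly with a low value. They report only what shows in the picture. A call takes as long as a camera call. They do not tell look-alikes from the thing itself.
- boxes_of(target, camera): "rect" ([left, top, right, bottom] in pixels, round what is visible of it).
- landmark_of(target, camera): "position" ([row, column] in pixels: a listed point, or the origin of a listed thing).
The state is a dict: "time": time; "joints": joint angles; "qd": joint speeds; "joint_efforts": joint torques, N m; "eef_pos": TCP position; "ee_rot": TCP orientation; "ft_force": force on the tool from outside, world axes, zero at the start; "moment": the same for the moment, N m; "gripper_width": opening from 0.0 (shut) to 1.0 (fully open).
Only numpy, scipy, OpenCV 4.12 (cv2) and the standard library are available. Lean on these libraries where they do the work, as an engineer would, in place of code of your own. Each camera call takes 0.05 s, during which the arm holds its last target.

## Working session

There is one attempt and no reset: what is moved stays moved. The work goes in short steps, Python scripts to look and compute and a shell command to move; the robot and the scene stay as the last step left them, time stands still between calls to the robot, and variables do not carry over. Pictures are saved under pics/ and viewed, and the job is handed in when it is done.

```bash
ls; mkdir -p pics; python3 - <<'E'
from station import *
import cv2
print(status.state())
for c in("scene","top"):
    i=get_image(c); cv2.imwrite(f"pics/{c}0.png",i); ci=camera_info(c); print(c,ci)
    for n in["blank","blank_top","board","batten"]:
        print(n,boxes_of(n,c)[:4],landmark_of(n,c)[:4])
E
```

```text
pics
{'time': 0.0, 'joints': array([ 1.28118365,  0.62932937,  0.03843233,  1.51835312, -0.02698538,
        0.99630919, -0.02000891]), 'qd': array([-1.34168991e-03, -4.52736308e-05,  6.79421783e-04, -7.57793957e-04,
        1.70954128e-03, -9.56049430e-05, -8.60151988e-04]), 'joint_efforts': array([-3.67072598e-04, -5.49729073e+01,  1.14323728e+00, -1.86632341e+01,
       -5.22756041e-02,  2.38609873e-02,  1.41621776e-04]), 'eef_pos': array([ 144.14769544, -633.13017398,  204.56958322]), 'ee_rot': array([-3.12008656e+00, -3.50633632e-01,  3.77153578e-04]), 'ft_force': array([-0.6400041 , -0.53213673,  0.73623144]), 'moment': array([-0.03597618,  0.00607406, -0.02054244]), 'gripper_width': 1.0043651367696782}
scene {'K': array([[412.58610564,   0.        , 330.43103969],
       [  0.        , 412.58610564, 203.76395631],
       [  0.        ,   0.        ,   1.        ]]), 'R': array([[ 0.12870758,  0.99158599, -0.01384117],
       [ 0.79039538, -0.11100255, -0.60245629],
       [-0.59892363,  0.06660069, -0.79803185]]), 't': array([ -81.66992163, -376.06328304, 1547.20498333])}
blan
[... 1938 characters left out ...]
84.8, 294.6], 'confidence': 0.55}, {'rect': [389.0, 167.9, 436.8, 212.4], 'confidence': 0.55}] [{'position': [213.0, 359.9], 'confidence': 0.89}, {'position': [271.0, 368.2], 'confidence': 0.81}, {'position': [130.9, 372.7], 'confidence': 0.7}, {'position': [185.0, 417.2], 'confidence': 0.63}]
board [{'rect': [229.8, 161.6, 313.0, 236.5], 'confidence': 0.59}, {'rect': [336.1, 194.7, 373.8, 234.9], 'confidence': 0.21}] [{'position': [207.4, 309.0], 'confidence': 0.92}]
batten [{'rect': [226.5, 161.1, 254.6, 220.2], 'confidence': 0.89}, {'rect': [245.5, 98.3, 273.2, 140.5], 'confidence': 0.17}] [{'position': [192.7, 247.1], 'confidence': 0.91}, {'position': [158.9, 339.9], 'confidence': 0.26}]
```

View pics/scene0.png

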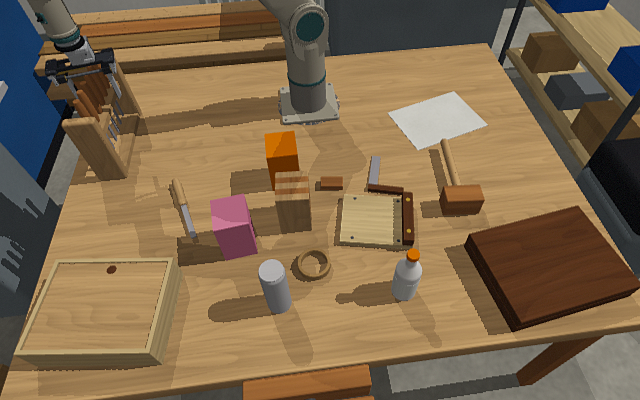

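View pics/top0.png

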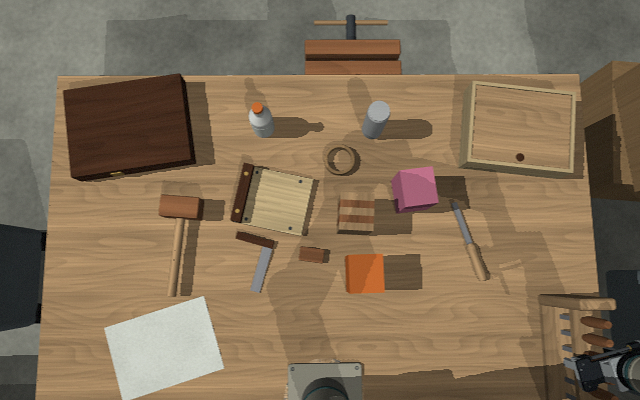

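```bash
python3 - <<'E'
import cv2
a=cv2.imread("pics/top0.png")[140:320,200:460]; cv2.imwrite("pics/topcrop0.png",cv2.resize(a,None,fx=3,fy=3,interpolation=cv2.INTER_CUBIC))
a=cv2.imread("pics/scene0.png")[120:300,190:440]; cv2.imwrite("pics/scenecrop0.png",cv2.resize(a,None,fx=3.2,fy=3.2,interpolation=cv2.INTER_CUBIC))
E
```

```text
(no output)
```

View pics/topcrop0.png

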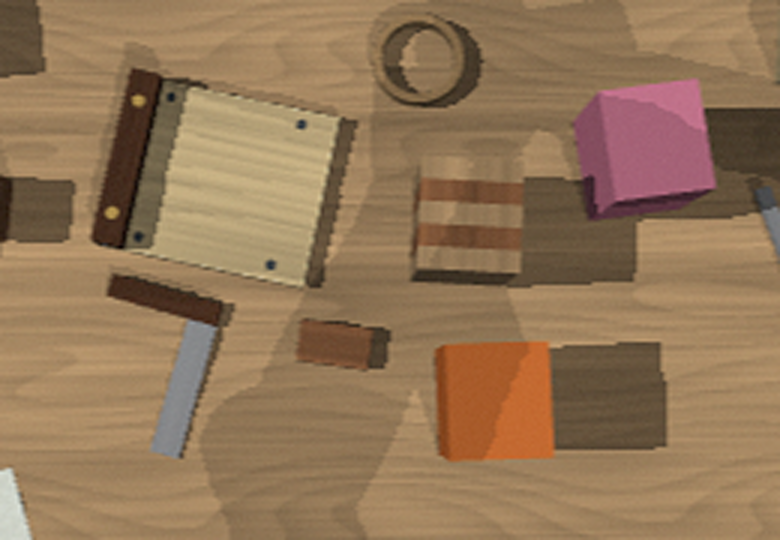

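View pics/scenecrop0.png

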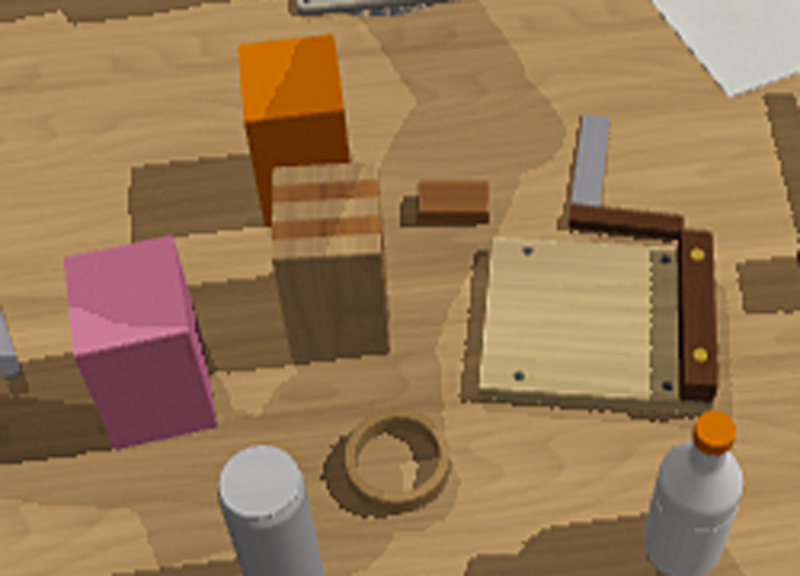

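The striped blank is at top (355,214) and scene (293,200). The look-alikes are orange, at top (365,273) and scene (282,158), and pink, at top (414,189) and scene (235,227). By the description I choose the striped one. The board is at top (278,200), with its near edge facing the blank and the batten at top (242,192).

```bash
python3 - <<'E'
import cv2
a=cv2.imread("pics/top0.png")[155:245,225:325]; cv2.imwrite("pics/tc1.png",cv2.resize(a,None,fx=6,fy=6,interpolation=cv2.INTER_CUBIC))
a=cv2.imread("pics/top0.png")[185:245,325:385]; cv2.imwrite("pics/tc2.png",cv2.resize(a,None,fx=9,fy=9,interpolation=cv2.INTER_CUBIC))
a=cv2.imread("pics/scene0.png")[165:240,265:325]; cv2.imwrite("pics/sc1.png",cv2.resize(a,None,fx=8,fy=8,interpolation=cv2.INTER_CUBIC)[:600])
a=cv2.imread("pics/scene0.png")[185:255,330:420]; cv2.imwrite("pics/sc2.png",cv2.resize(a,None,fx=8,fy=8,interpolation=cv2.INTER_CUBIC))
E
```

```text
(no output)
```

View pics/tc1.png

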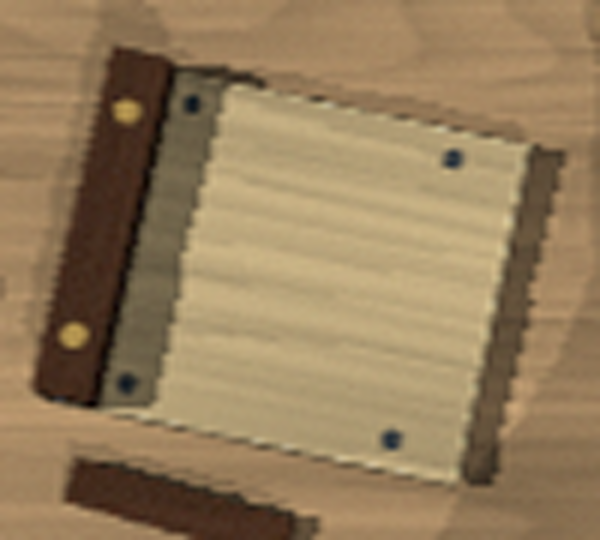

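View pics/tc2.png

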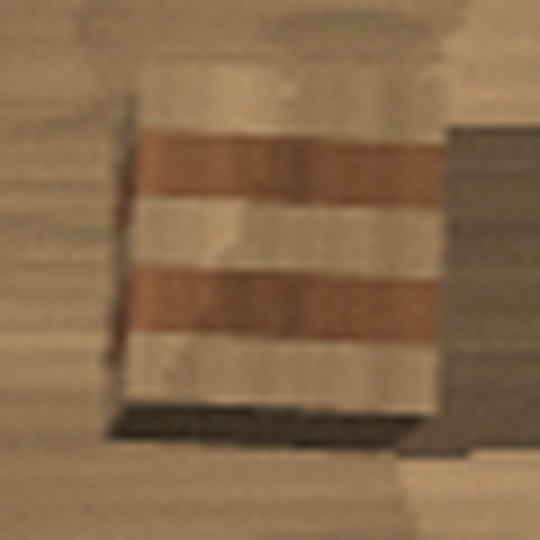

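View pics/sc1.png

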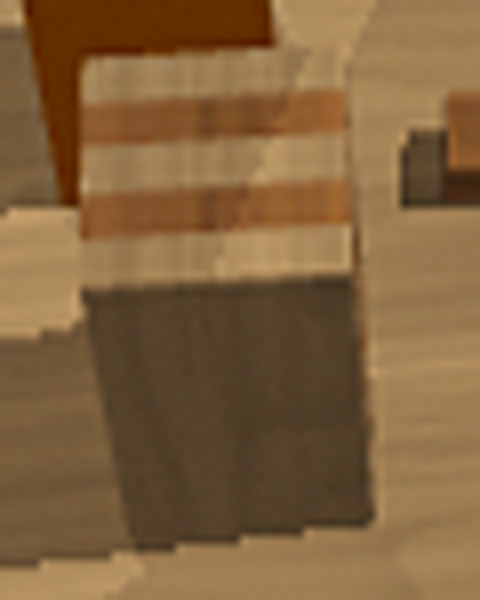

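View pics/sc2.png

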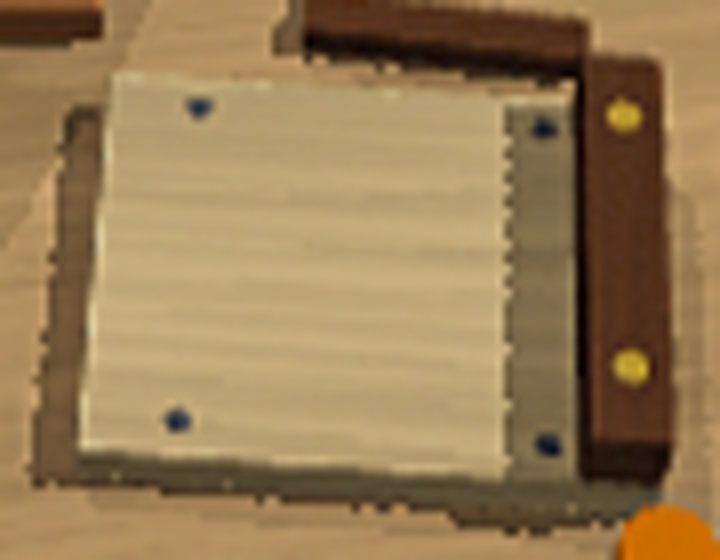

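```bash
cat > h.py <<'E'
from station import *
import numpy as np, cv2
from scipy.optimize import least_squares
def proj(X,c):
    ci=camera_info(c); X=np.atleast_2d(X); p=X@np.array(ci['R']).T+ci['t']; p=p@np.array(ci['K']).T
    return p[:,:2]/p[:,2:]
def unproj(px,z,c):
    ci=camera_info(c); R=np.array(ci['R']); d=R.T@np.linalg.inv(ci['K'])@[px[0],px[1],1]; o=-R.T@ci['t']
    return o+d*(z-o[2])/d[2]
def pose(p,L):
    c,s=np.cos(p[2]),np.sin(p[2]); L=np.atleast_2d(L).astype(float)
    return np.c_[p[0]+c*L[:,0]-s*L[:,1],p[1]+s*L[:,0]+c*L[:,1],L[:,2]]
def px(p,f,off): return (np.array(p)+.5)/f-.5+off
def fit(obs,x0):
    def r(p): return np.concatenate([(proj(pose(p,L),c)[0]-q) for c,L,q in obs])
    s=least_squares(r,x0,x_scale=[100,100,1],loss='soft_l1'); return s.x,r(s.x).reshape(-1,2)
E
cat > m0.py <<'E'
from h import *
T=lambda p:px(p,6,(225,155)); S=lambda p:px(p,8,(330,185))
b=[('top',[0,-85,20],T((530,147))),('top',[0,85,20],T((462,483))),('top',[175,85,20],T((100,405))),
('scene',[0,85,20],S((113,75))),('scene',[0,-85,20],S((82,452)))]
x,r=fit(b,[600,30,1.4]); 
np.set_printoptions(precision=2,suppress=True); print('board',x,np.degrees(x[2]));print(r)
T=lambda p:px(p,9,(325,185)); S=lambda p:px(p,8,(265,165))
k=[('top',[45,-50,150],T((142,62))),('top',[-45,-50,150],T((452,60))),('top',[-45,50,150],T((437,413))),('top',[45,50,150],T((127,400))),('top',[45,50,0],T((110,437))),
('scene',[-45,50,150],S((82,58))),('scene',[45,-50,150],S((352,275))),('scene',[-45,-50,150],S((85,290))),('scene',[-45,-50,0],S((135,550))),('scene',[45,-50,0],S((372,523)))]
y,r=fit(k,[600,-100,1.4]); print('blank',y,np.degrees(y[2]));print(r)
c,s=np.cos(x[2]),np.sin(x[2]); d=y[:2]-x[:2]; print('blank in board',c*d[0]+s*d[1],-s*d[0]+c*d[1],np.degrees(y[2]-x[2]))
for n,t in(('tape',0),('offcut',0),('square',0)):
    q=landmark_of(n,'top'); 
    if q: print(n,q[0],unproj(q[0]['position'][::-1],0,'top'))
E
python3 m0.py
```

```text
board [544.99  44.72   1.35] 77.37219737826732
[[ 0.15 -0.67]
 [-0.92  0.2 ]
 [-0.02  0.56]
 [-0.05  0.01]
 [-0.54  0.26]]
blank [515.47 -88.37   1.52] 86.94259723375072
[[ 0.11 -0.11]
 [-0.47  1.59]
 [ 0.2  -0.04]
 [ 0.41 -0.06]
 [-0.27  0.27]
 [ 0.07  0.91]
 [ 0.42  0.06]
 [-0.51  0.53]
 [-0.49 -0.68]
 [ 0.76  0.5 ]]
blank in board -136.32463828830328 -0.2904481245925936 9.570399855483402
tape {'position': [158.4, 341.2], 'confidence': 0.63} [691.76 -58.42   0.  ]
offcut {'position': [256.8, 310.7], 'confidence': 0.63} [400.9   35.13   0.  ]
square {'position': [243.7, 256.7], 'confidence': 0.93} [440.5  191.46   0.  ]
```

```bash
python3 - <<'E'
from h import *
np.set_printoptions(precision=1,suppress=True)
# top view crop (x3, off 200,140): pink top corners & orange top corners
for n,z,ps in(('pink',150,[(698,80),(714,186),(604,208),(600,96)]),('pinkfoot',0,[(595,218),(575,128)]),('orange',150,[(548,342),(553,457),(450,460),(440,348)])):
    for p in ps: print(n,unproj(px(p,3,(200,140)),z,'top'))
for n in('chisel','glue','spray','mallet'):
    q=landmark_of(n,'top')
    if q: print(n,q[0],unproj(q[0]['position'][::-1],0,'top'))
a=[('scene',[(0,0)]) ]
# pink in scene crop x3.2 off 190,120
for p,z in [((115,447),0),((213,428),0),((78,352),150),((192,330),150),((65,257),150),((172,238),150)]: print('pink sc',z,unproj(px(p,3.2,(190,120)),z,'scene'))
E
```

```text
pink [ 633.4 -293.8  150. ]
pink [ 537.6 -303.8  150. ]
pink [ 519.  -205.5  150. ]
pink [ 619.6 -205.5  150. ]
pinkfoot [ 528.  -222.9    0. ]
pinkfoot [ 617.8 -206.1    0. ]
orange [ 402.1 -152.6  150. ]
orange [ 303.8 -153.9  150. ]
orange [302.4 -65.3 150. ]
orange [398.  -58.5 150. ]
chisel {'position': [238.2, 464.1], 'confidence': 0.8} [ 449.8 -414.4    0. ]
glue {'position': [129.0, 259.9], 'confidence': 0.91} [784.  184.3   0. ]
spray {'position': [132.0, 374.8], 'confidence': 0.61} [ 772.3 -161.2    0. ]
mallet {'position': [130.4, 264.0], 'confidence': 0.72} [779.6 172.    0. ]
pink sc 0 [ 630.5 -294.2    0. ]
pink sc 0 [ 623. -209.    0.]
pink sc 150 [ 631.1 -290.6  150. ]
pink sc 150 [ 622.5 -201.9  150. ]
pink sc 150 [ 534.6 -305.   150. ]
pink sc 150 [ 526.8 -217.4  150. ]
```

```bash
python3 -m crank '[[[0,0,3.2,12,10,3,0],[0,0,3.2,18,24,3,0],[0,0,3.2,18,24,3,0],[0,0,3.2,18,24,3,0],[0,0,3.2,18,24,3,0],[0,0,3.2,18,24,3,0],[0,0,3.2,18,24,3,0],[0,0,3.2,18,24,3,0],[0,0,3.2,18,24,0,0],[0,0,3.2,18,24,0,0]]]'
```

```text
time: 2.08
eef_pos: [319.8, -405.6, 230.2]
ee_rot: [2.9, 1.207, 0.001]
ft_force: [0.2, 0.5, -0.2]
gripper_width: 0.501
```

```bash
python3 -m crank '[[[0,0,3.2,18,24,0,0],[0,0,3.2,18,24,0,0],[0,0,3.2,18,24,0,0],[0,0,3.2,18,24,0,0],[0,0,3.2,18,24,0,0],[0,0,3.2,18,24,0,0],[0,0,3.2,18,24,0,0],[0,0,3.2,18,24,0,0],[0,0,3.2,18,24,0,0],[0,0,3.2,18,24,0,0]]]'
python3 -m crank '[[[3,-0.65,0,-1,0,0,0],[3,-0.65,0,0,0,0,0],[0,0,0,0,0,0,0]]]'
python3 - <<'E'
from h import *
from scipy.spatial.transform import Rotation as R
s=status.state(); print(s['eef_pos'],R.from_rotvec(s['ee_rot']).as_matrix().round(3),s['joints'].round(2))
cv2.imwrite('pics/top1.png',get_image('top'));cv2.imwrite('pics/scene1.png',get_image('scene'))
E
```

```text
time: 2.92
eef_pos: [499.0, -165.3, 230.0]
ee_rot: [2.455, 1.96, 0.001]
ft_force: [0.8, -1.2, 0.0]
gripper_width: 0.499
time: 3.17
eef_pos: [496.9, -168.7, 229.3]
ee_rot: [-2.406, -1.908, -0.127]
ft_force: [-0.7, -1.7, 1.0]
gripper_width: 0.501
[ 496.91005252 -168.65213161  229.3444382 ] [[ 0.226  0.974  0.023]
 [ 0.968 -0.227  0.105]
 [ 0.107 -0.002 -0.994]] [ 0.61  0.45 -0.38  1.81  0.07  0.91 -0.01]
```

View pics/top1.png

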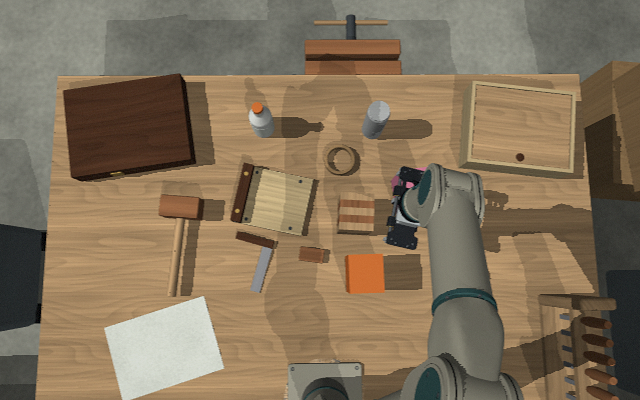

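View pics/scene1.png

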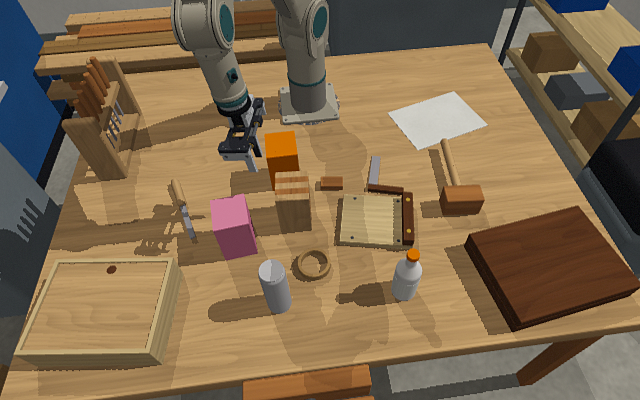

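```bash
python3 -m crank '[[[0,0,0,0,0,-20,0],[0,0,0,0,0,-24,0],[0,0,0,0,0,-24,0],[0,0,0,0,0,-24,0],[0,0,0,0,0,-24,0],[0,0,0,0,0,-24,0],[0,0,0,0,0,-15,0],[0,0,0,0,0,-6,0],[0,0,0,0,0,0,0]]]'
python3 -m crank '[[[0,0,0,1.1,4.9,0,0],[0,0,0,1.1,4.9,0,0],[0,0,0,1.1,4.9,0,0],[0,0,0,1.1,4.9,0,0],[0,0,0,0.9,3.9,0,0],[0,0,0,0.9,3.9,0,0],[0,0,0,0.9,3.9,0,0]]]'
python3 -c "
from h import *
s=status.state();print(s['eef_pos'],s['ft_force'])
cv2.imwrite('pics/scene2.png',cv2.resize(get_image('scene')[110:290,190:440],None,fx=3.2,fy=3.2))"
```

```text
time: 4.02
eef_pos: [496.5, -166.7, 67.6]
ee_rot: [-2.403, -1.909, -0.125]
ft_force: [0.2, 0.1, -0.9]
gripper_width: 0.498
time: 4.6
eef_pos: [504.0, -137.0, 68.7]
ee_rot: [-2.407, -1.908, -0.126]
ft_force: [-1.1, -1.9, 1.1]
gripper_width: 0.5
[ 504.01515998 -136.97303614   68.67229271] [-1.07957434 -1.85896284  1.06329528]
```

View pics/scene2.png

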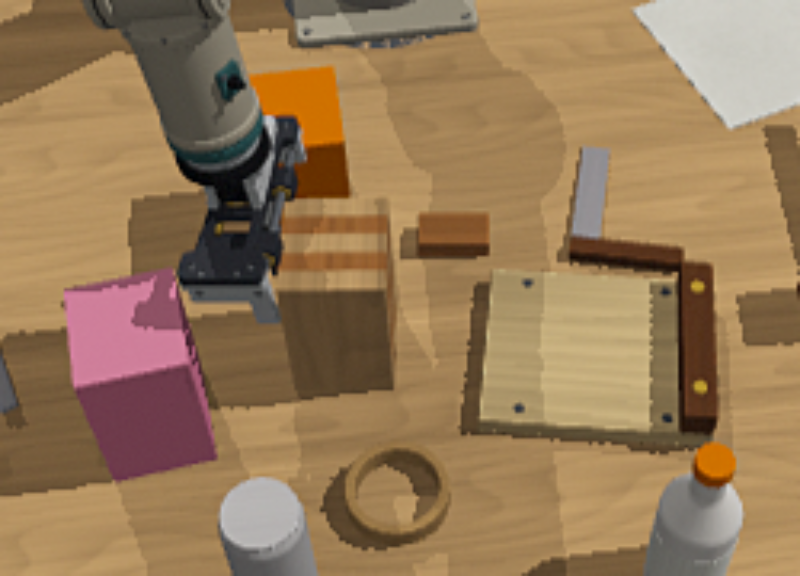

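```bash
python3 -m crank '[[[0,0,0,0.9,3.9,0,0],[0,0,0,0.9,3.9,0,0],[0,0,0,0.9,3.9,0,0],[0,0,0,0.9,3.9,0,0],[0,0,0,0.9,3.9,0,0],[0,0,0,0.9,3.9,0,0],[0,0,0,0.9,3.9,0,0],[0,0,0,0.9,3.9,0,0]]]'
python3 -m crank '[[[0,0,0,0.9,3.9,0,0],[0,0,0,0.9,3.9,0,0],[0,0,0,0.9,3.9,0,0],[0,0,0,0.9,3.9,0,0],[0,0,0,0.5,2.5,0,0],[0,0,0,0.5,2.5,0,0]]]'
python3 -c "
from h import *
s=status.state();print(s['eef_pos'],s['ft_force'])
a=get_image('scene');cv2.imwrite('pics/scene3.png',cv2.resize(a[110:290,190:440],None,fx=3.2,fy=3.2))
a=get_image('top');cv2.imwrite('pics/top3.png',cv2.resize(a[150:250,225:385],None,fx=5,fy=5))"
```

```text
time: 5.32
eef_pos: [512.0, -104.8, 68.4]
ee_rot: [-2.407, -1.908, -0.128]
ft_force: [-0.1, -2.4, 0.1]
gripper_width: 0.498
time: 5.82
eef_pos: [516.3, -84.3, 68.5]
ee_rot: [-2.406, -1.908, -0.127]
ft_force: [-0.6, -3.4, -0.1]
gripper_width: 0.498
[516.26498866 -84.31480604  68.46483122] [-0.60978139 -3.44482305 -0.11597908]
```

View pics/scene3.png

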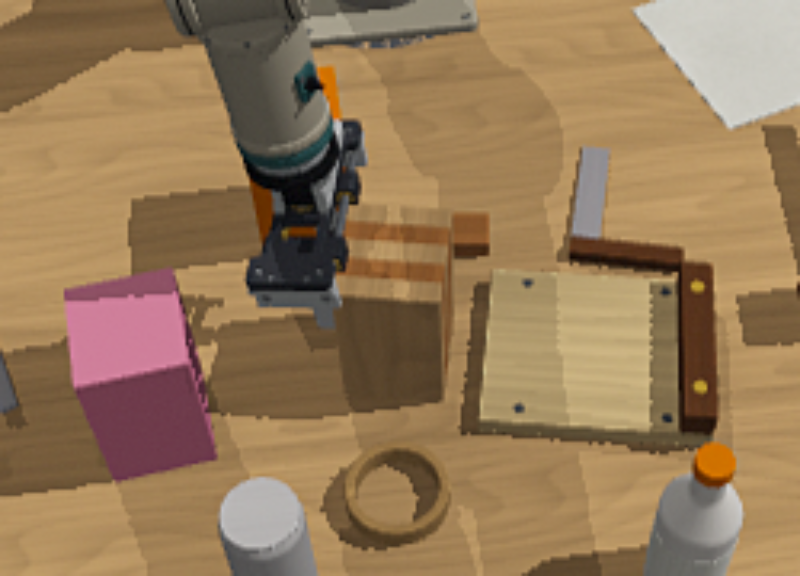

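View pics/top3.png

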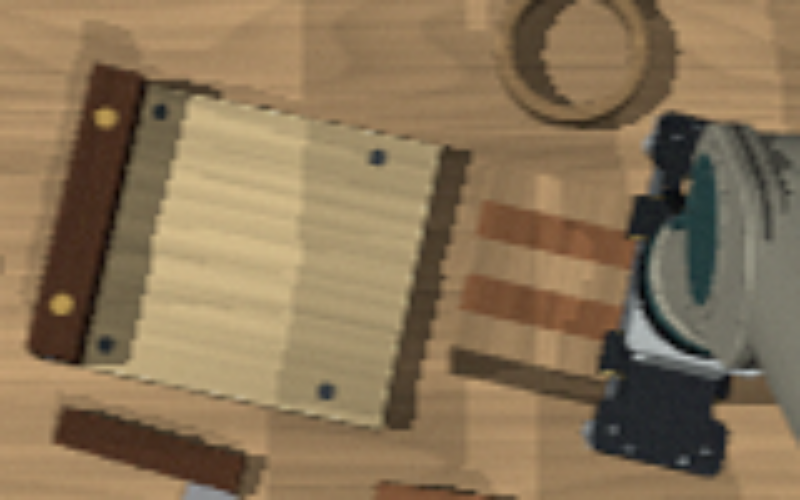

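```bash
python3 -m crank '[[[0,0,0,0.9,3.9,0,0],[0,0,0,0.9,3.9,0,0],[0,0,0,0.9,3.9,0,0],[0,0,0,0.9,3.9,0,0],[0,0,0,0.7,3,0,0],[0,0,0,0.5,2,0,0],[0,0,0,0,0,0,0]]]'
python3 -c "
from h import *
s=status.state();print(s['eef_pos'],s['ft_force'])
a=get_image('scene');cv2.imwrite('pics/scene4.png',cv2.resize(a[160:260,270:420],None,fx=5,fy=5))
a=get_image('top');cv2.imwrite('pics/top4.png',cv2.resize(a[150:250,225:385],None,fx=5,fy=5))"
```

```text
time: 6.5
eef_pos: [521.1, -63.1, 68.5]
ee_rot: [-2.405, -1.909, -0.128]
ft_force: [0.3, -1.4, 0.4]
gripper_width: 0.499
[521.12950553 -63.12480617  68.5100357 ] [ 0.25563221 -1.36091712  0.42273779]
```

View pics/scene4.png

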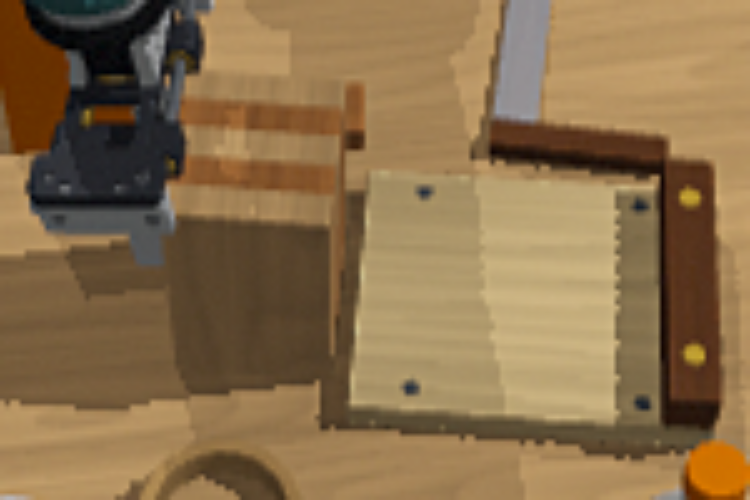

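View pics/top4.png

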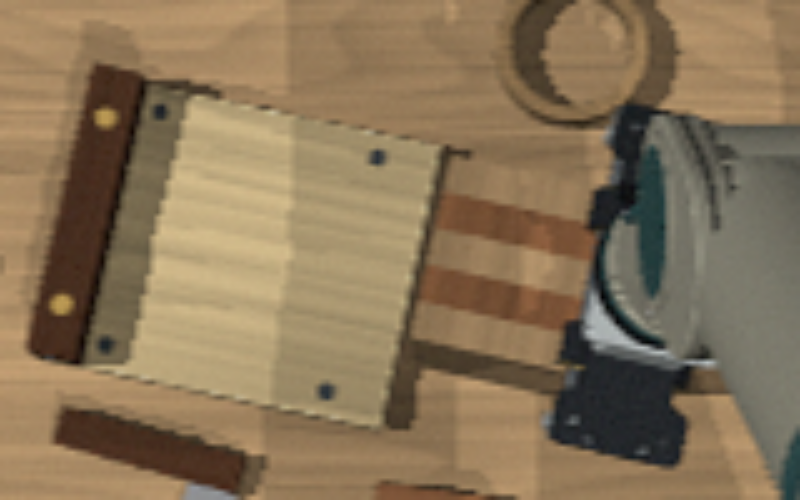

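```bash
python3 -m crank '[[[0,0,0,-1.3,-6,0,0],[0,0,0,-1.3,-6,0,0],[4.9,-1.1,0,0,0,0,0],[4.9,-1.1,0,0,0,0,0],[4.9,-1.1,0,0,0,-6,0],[4.1,-0.9,0,0,0,-8,0],[0,0,0,0,0,-8,0],[0,0,0,0,0,-2,0],[0,0,0,0,0,0,0]]]'
python3 -c "
from h import *
from scipy.spatial.transform import Rotation as R
s=status.state();print(s['eef_pos'],s['ft_force'],R.from_rotvec(s['ee_rot']).as_matrix().round(3))
a=get_image('scene');cv2.imwrite('pics/scene5.png',cv2.resize(a[110:260,200:420],None,fx=3.6,fy=3.6))"
```

```text
time: 7.35
eef_pos: [518.0, -75.2, 44.1]
ee_rot: [-2.209, -1.753, -0.492]
ft_force: [0.3, 0.1, 0.8]
gripper_width: 0.502
[517.9563658  -75.16292554  44.14815161] [0.32894987 0.05968582 0.79130623] [[ 0.207  0.974  0.091]
 [ 0.88  -0.226  0.419]
 [ 0.429 -0.006 -0.903]]
```

View pics/scene5.png

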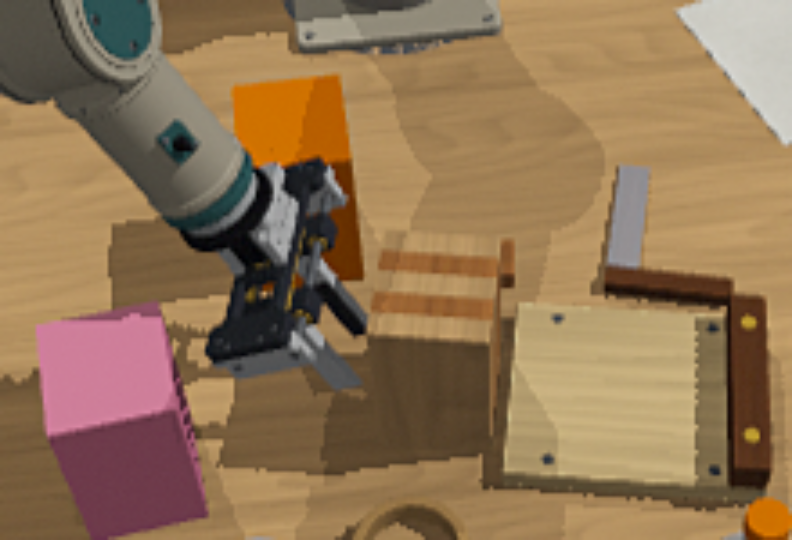

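```bash
python3 -m crank '[[[0,0,0,0.9,3.9,0,0],[0,0,0,0.9,3.9,0,0],[0,0,0,0.9,3.9,0,0],[0,0,0,0.7,2.9,0,0],[0,0,0,0.5,2,0,0],[0,0,0,0.3,1.5,0,0],[0,0,0,0.3,1.5,0,0],[0,0,0,0.3,1.5,0,0]]]'
python3 -m crank '[[[0,0,0,0.2,1,0,0],[0,0,0,0.2,1,0,0]]]'
```

```text
time: 8.07
eef_pos: [523.4, -55.6, 44.5]
ee_rot: [-2.212, -1.752, -0.494]
ft_force: [-0.5, -3.3, 2.3]
gripper_width: 0.5
time: 8.23
eef_pos: [523.7, -53.3, 44.5]
ee_rot: [-2.211, -1.752, -0.494]
ft_force: [-1.4, -3.2, 2.1]
gripper_width: 0.501
```

```bash
python3 -m crank '[[[0,0,0,0.2,1,0,0],[0,0,0,0.2,1,0,0]]]'
```

```text
time: 8.4
eef_pos: [524.1, -51.2, 44.4]
ee_rot: [-2.211, -1.752, -0.494]
ft_force: [-0.7, -5.5, 3.4]
gripper_width: 0.497
```

```bash
python3 -m crank '[[[0,0,0,0.2,0.8,0,0]]]'; python3 -m crank '[[[0,0,0,0.2,0.8,0,0]]]'
python3 -c "
from h import *
a=get_image('scene');cv2.imwrite('pics/scene6.png',cv2.resize(a[160:260,270:420],None,fx=5,fy=5))
a=get_image('top');cv2.imwrite('pics/top6.png',cv2.resize(a[150:250,225:385],None,fx=5,fy=5))"
```

```text
time: 8.48
eef_pos: [524.4, -51.1, 44.4]
ee_rot: [-2.212, -1.753, -0.493]
ft_force: [-2.5, -7.6, 4.5]
gripper_width: 0.499
time: 8.57
eef_pos: [524.7, -51.0, 44.3]
ee_rot: [-2.213, -1.753, -0.493]
ft_force: [-1.5, -9.1, 5.7]
gripper_width: 0.501
```

View pics/scene6.png

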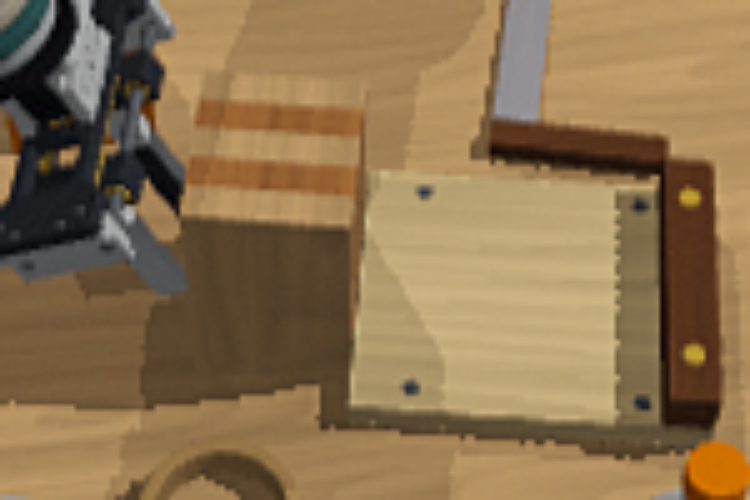

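View pics/top6.png

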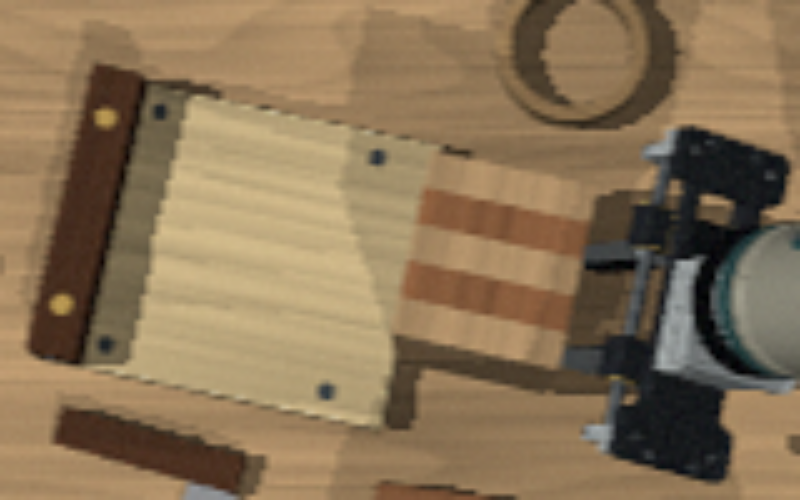

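```bash
python3 -m crank '[[[0,0,0,-1.3,-6,0,0],[0,0,0,-1.3,-6,0,0],[0,0,0,0,0,12,0],[0,0,0,0,0,18,0],[0,0,0,0,0,18,0],[0,0,0,0,0,18,0],[0,0,0,0,0,16,0],[0,0,0,0,0,7,0],[0,0,0,0,0,0,0]]]'
python3 -m crank '[[[0,0,0,0.7,2.9,0,0],[0,0,0,0.7,2.9,0,0],[0,0,0,0.7,2.9,0,0],[0,0,0,0.4,1.9,0,0],[0,0,0,0.4,1.9,0,0],[0,0,0,0.4,1.9,0,0],[0,0,0,0.4,1.9,0,0]]]'
```

```text
time: 9.42
eef_pos: [522.7, -61.1, 135.3]
ee_rot: [-2.21, -1.755, -0.496]
ft_force: [0.9, -0.5, 0.2]
gripper_width: 0.501
time: 10.0
eef_pos: [525.6, -45.8, 133.2]
ee_rot: [-2.211, -1.752, -0.493]
ft_force: [-1.2, -4.2, 3.2]
gripper_width: 0.502
```

```bash
python3 -m crank '[[[0,0,0,0.7,2.9,0,0],[0,0,0,0.7,2.9,0,0],[0,0,0,0.7,2.9,0,0],[0,0,0,0.7,2.9,0,0],[0,0,0,0.7,2.9,0,0],[0,0,0,0.7,2.9,0,0]]]'
python3 -c "
from h import *
a=get_image('scene');cv2.imwrite('pics/scene7.png',cv2.resize(a[130:260,240:420],None,fx=4,fy=4))"
```

```text
time: 10.5
eef_pos: [529.8, -27.2, 133.6]
ee_rot: [-2.21, -1.753, -0.494]
ft_force: [-0.6, -3.2, 2.8]
gripper_width: 0.5
```

View pics/scene7.png

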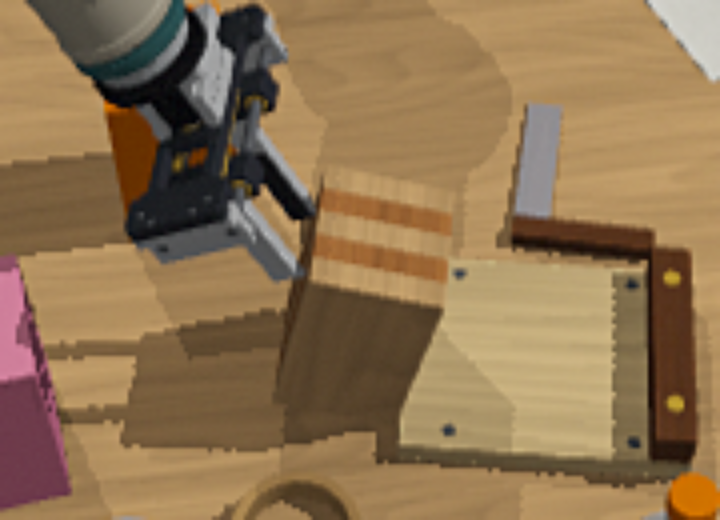

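The blank tips about the edge, still square to it, with low force. I keep pushing.

```bash
python3 -m crank '[[[0,0,0,0.7,2.9,0,0],[0,0,0,0.7,2.9,0,0],[0,0,0,0.7,2.9,0,0],[0,0,0,0.7,2.9,0,0],[0,0,0,0.7,2.9,0,0],[0,0,0,0.7,2.9,0,0]]]'
python3 -c "
from h import *
a=get_image('scene');cv2.imwrite('pics/scene8.png',cv2.resize(a[130:260,240:420],None,fx=4,fy=4))"
```

```text
time: 11.05
eef_pos: [533.9, -9.7, 133.6]
ee_rot: [-2.21, -1.753, -0.494]
ft_force: [-1.5, -2.5, 3.2]
gripper_width: 0.504
```

View pics/scene8.png

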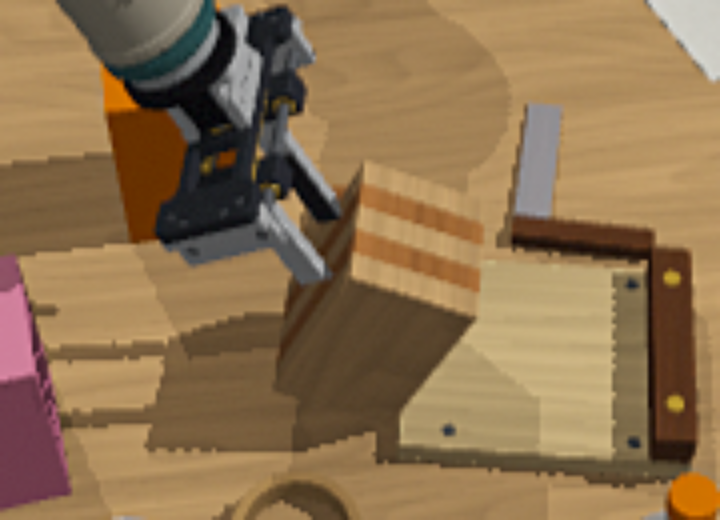

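```bash
python3 -m crank '[[[0,0,0,0.7,2.9,0,0],[0,0,0,0.7,2.9,0,0],[0,0,0,0.7,2.9,0,0],[0,0,0,0.7,2.9,0,0]]]'
python3 -c "
from h import *
a=get_image('scene');cv2.imwrite('pics/scene9.png',cv2.resize(a[130:260,240:420],None,fx=4,fy=4))"
```

```text
time: 11.43
eef_pos: [536.7, 1.9, 133.5]
ee_rot: [-2.21, -1.752, -0.494]
ft_force: [0.1, -1.5, 1.9]
gripper_width: 0.501
```

View pics/scene9.png

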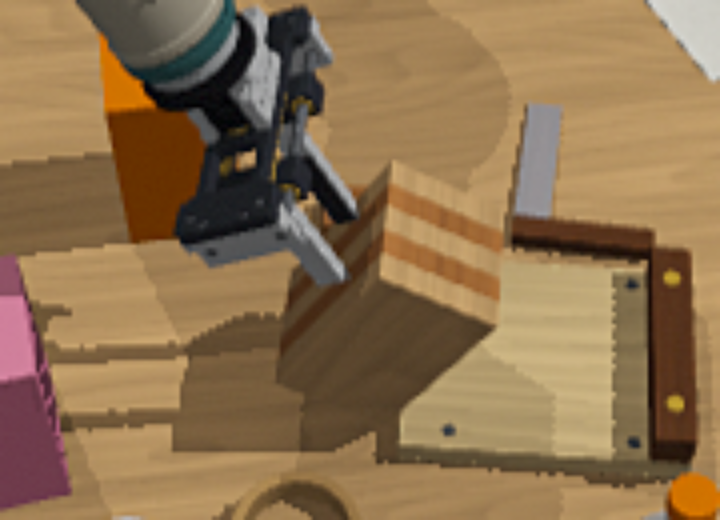

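```bash
python3 -m crank '[[[0,0,0,0.7,2.9,0,0],[0,0,0,0.7,2.9,1,0],[0,0,0,0.7,2.9,1,0],[0,0,0,0.7,2.9,1,0]]]'
python3 -c "
from h import *
a=get_image('scene');cv2.imwrite('pics/scene10.png',cv2.resize(a[130:260,240:420],None,fx=4,fy=4))"
```

```text
time: 11.82
eef_pos: [539.3, 13.4, 136.4]
ee_rot: [-2.21, -1.752, -0.493]
ft_force: [-0.1, -0.3, -0.8]
gripper_width: 0.499
```

View pics/scene10.png

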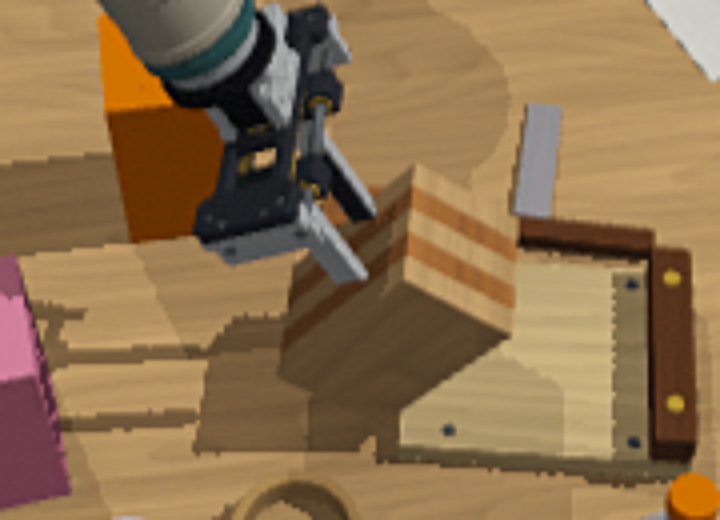

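Force is about zero, so the blank is near balance. I nudge a little more, then let it fall.

```bash
python3 -m crank '[[[0,0,0,0.7,2.9,1,0],[0,0,0,0.7,2.9,1,0],[0,0,0,0.4,1.9,1,0],[0,0,0,0,0,1,0],[0,0,0,0,0,0,0]]]'
python3 -c "
from h import *
a=get_image('scene');cv2.imwrite('pics/scene11.png',cv2.resize(a[130:260,240:420],None,fx=4,fy=4))"
```

```text
time: 12.28
eef_pos: [541.4, 20.8, 140.7]
ee_rot: [-2.21, -1.753, -0.494]
ft_force: [-0.5, 1.4, -0.0]
gripper_width: 0.496
```

View pics/scene11.png

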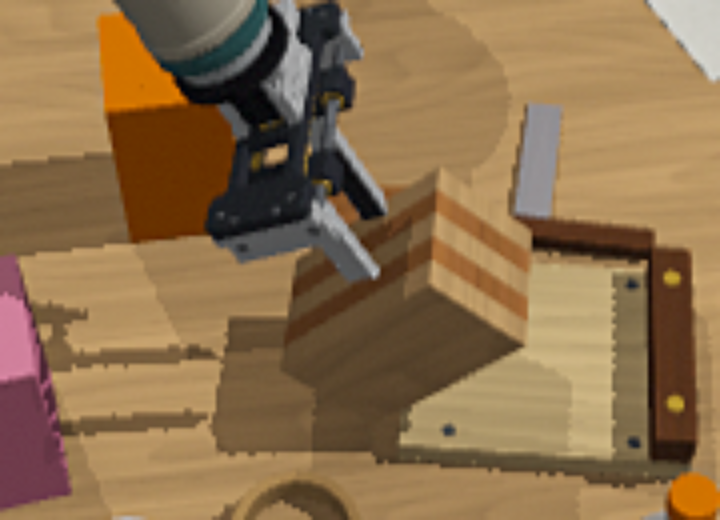

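```bash
python3 -m crank '[[[0,0,0,0,0,0,0],[0,0,0,0,0,0,0],[0,0,0,0,0,0,0]]]'
python3 -c "
from h import *
a=get_image('scene');cv2.imwrite('pics/scene12.png',cv2.resize(a[130:260,240:420],None,fx=4,fy=4))"
```

```text
time: 12.58
eef_pos: [541.2, 20.4, 140.4]
ee_rot: [-2.21, -1.752, -0.493]
ft_force: [-0.7, 0.2, -0.2]
gripper_width: 0.5
```

View pics/scene12.png

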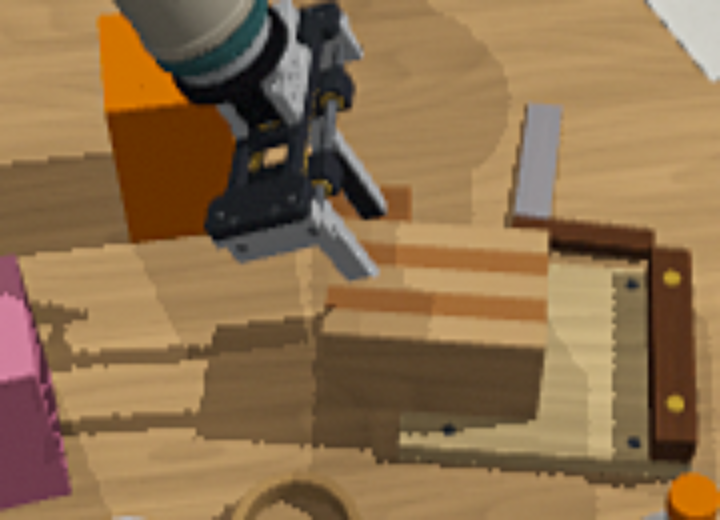

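```bash
python3 -m crank '[[[0,0,0,-2.2,-9.8,2,0],[0,0,0,-4.4,-19,0,0],[0,0,0,-4.4,-19,0,0],[0,0,0,-4.4,-19,0,0],[0,0,0,-2.2,-9.8,-5,0],[0,0,0,-1,-5,-20,0],[0,0,0,0,0,-20,0],[0,0,0,0,0,-20,0],[0,0,0,0,0,-12,0],[0,0,0,0,0,0,0]]]'
python3 -c "
from h import *
a=get_image('scene');cv2.imwrite('pics/scene13.png',cv2.resize(a[150:260,240:420],None,fx=4,fy=4))
a=get_image('top');cv2.imwrite('pics/top13.png',cv2.resize(a[150:250,225:385],None,fx=5,fy=5))"
```

```text
time: 13.47
eef_pos: [521.0, -60.7, 63.2]
ee_rot: [-2.208, -1.749, -0.49]
ft_force: [-0.6, -0.0, -0.5]
gripper_width: 0.499
```

View pics/scene13.png

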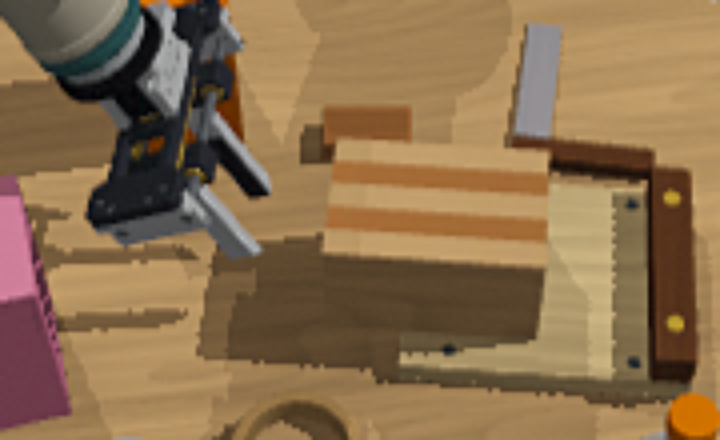

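View pics/top13.png

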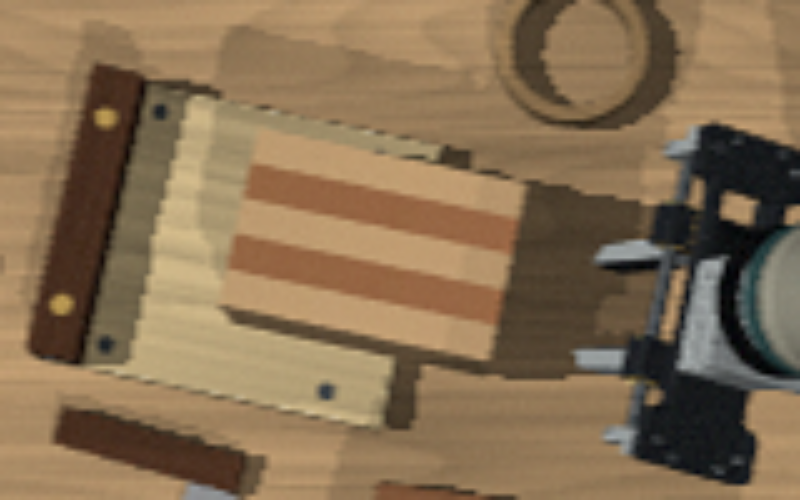

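```bash
cat > m1.py <<'E'
from h import *
np.set_printoptions(precision=1,suppress=True)
B=(544.99,44.72,np.radians(77.37))
def inb(w): 
    c,s=np.cos(B[2]),np.sin(B[2]); d=np.array(w[:2])-B[:2]; return np.array([c*d[0]+s*d[1],-s*d[0]+c*d[1]])
if __name__=='__main__':
    Q=[inb(unproj(px(p,5,(225,150)),110,'top')) for p in((525,183),(490,360),(253,128),(222,307))]
    print(*Q)
    print('tcp',inb(status.state()['eef_pos']))
    d=Q[2]-Q[0]+Q[3]-Q[1]; print('yaw',np.degrees(np.arctan2(d[1],d[0])))
E
python3 m1.py
```

```text
[-52.5 -56.7] [-53.9  42.5] [ 99.6 -55.3] [94.2 44.5]
tcp [-107.7   -1.3]
yaw 0.6517080750362868
```

```bash
python3 -m crank '[[[0,0,0,3.4,3,0,0],[0,0,0,3.9,8,0,0],[0,0,0,1.8,7.8,0,0],[0,0,0,1.8,7.8,0,0],[0,0,0,0.9,3.9,0,0],[0,0,0,0.9,3.9,0,0],[0,0,0,0.9,3.9,0,0],[0,0,0,0.9,3.9,0,0]]]'
python3 -m crank '[[[0,0,0,0.9,3.9,0,0],[0,0,0,0.9,3.9,0,0],[0,0,0,0.9,3.9,0,0],[0,0,0,0.9,3.9,0,0],[0,0,0,0.9,3.9,0,0],[0,0,0,0.9,3.9,0,0],[0,0,0,0.9,3.9,0,0],[0,0,0,0.9,3.9,0,0]]]'
python3 -c "
from m1 import *
print(inb(status.state()['eef_pos']))
a=get_image('top');cv2.imwrite('pics/top14.png',cv2.resize(a[150:250,225:385],None,fx=5,fy=5))"
```

```text
time: 14.23
eef_pos: [537.2, -18.5, 65.5]
ee_rot: [-2.21, -1.753, -0.493]
ft_force: [-0.3, -0.1, 0.2]
gripper_width: 0.502
time: 14.9
eef_pos: [544.4, 12.8, 65.4]
ee_rot: [-2.21, -1.752, -0.493]
ft_force: [-1.4, -2.1, 0.2]
gripper_width: 0.499
[-31.3  -6.5]
```

View pics/top14.png

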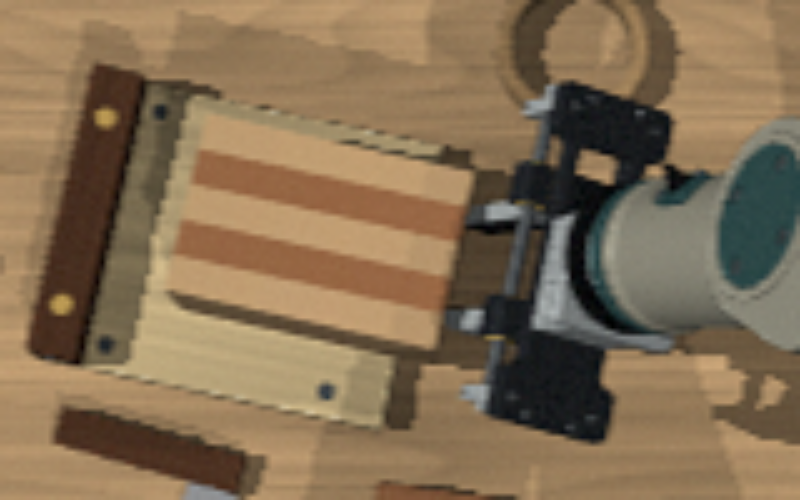

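```bash
python3 -m crank '[[[0,0,0,0.9,3.9,0,0],[0,0,0,0.9,3.9,0,0],[0,0,0,0.9,3.9,0,0],[0,0,0,0.9,3.9,0,0],[0,0,0,0.9,3.9,0,0],[0,0,0,0.9,3.9,0,0],[0,0,0,0.9,3.9,0,0],[0,0,0,0.9,3.9,0,0],[0,0,0,0.7,3,0,0]]]'
python3 -m crank '[[[0,0,0,0.4,1.9,0,0],[0,0,0,0.4,1.9,0,0],[0,0,0,0.3,1.4,0,0]]]'
python3 -c "
from m1 import *
print(inb(status.state()['eef_pos']))
a=get_image('top');cv2.imwrite('pics/top15.png',cv2.resize(a[150:250,225:385],None,fx=5,fy=5))"
```

```text
time: 15.7
eef_pos: [552.3, 47.3, 65.5]
ee_rot: [-2.21, -1.753, -0.494]
ft_force: [-2.2, -2.0, 0.1]
gripper_width: 0.503
time: 15.95
eef_pos: [553.4, 52.0, 65.5]
ee_rot: [-2.21, -1.752, -0.493]
ft_force: [0.3, -2.7, 0.6]
gripper_width: 0.496
[ 8.9 -6.6]
```

View pics/top15.png

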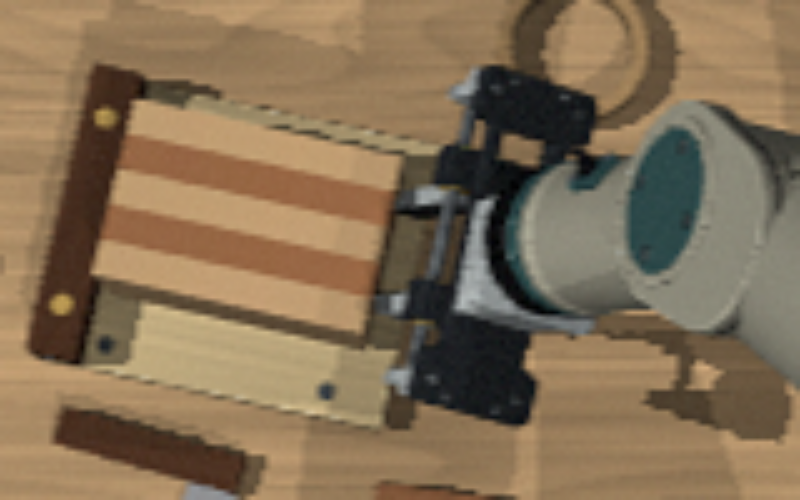

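Nearly there, with about 8 mm still expected. I creep forward.

```bash
python3 -m crank '[[[0,0,0,0.3,1.4,0,0],[0,0,0,0.3,1.4,0,0],[0,0,0,0.2,1,0,0]]]'
```

```text
time: 16.25
eef_pos: [554.2, 55.6, 65.5]
ee_rot: [-2.21, -1.752, -0.494]
ft_force: [-0.6, -3.1, 1.5]
gripper_width: 0.498
```

```bash
python3 -m crank '[[[0,0,0,0.2,1,0,0],[0,0,0,0.2,1,0,0]]]'
```

```text
time: 16.42
eef_pos: [554.6, 57.6, 65.5]
ee_rot: [-2.21, -1.752, -0.493]
ft_force: [-0.2, -2.5, 1.4]
gripper_width: 0.497
```

```bash
python3 -m crank '[[[0,0,0,0.2,1,0,0],[0,0,0,0.2,1,0,0]]]'
```

```text
time: 16.58
eef_pos: [555.0, 59.6, 65.5]
ee_rot: [-2.21, -1.752, -0.494]
ft_force: [-0.8, -4.6, 1.3]
gripper_width: 0.498
```

```bash
python3 -m crank '[[[0,0,0,0.2,1,0,0]]]'
```

```text
time: 16.67
eef_pos: [555.1, 59.9, 65.3]
ee_rot: [-2.211, -1.753, -0.493]
ft_force: [-2.5, -8.3, 3.9]
gripper_width: 0.499
```

```bash
python3 -m crank '[[[0,0,0,0.2,1,0,0]]]'
```

```text
time: 16.75
eef_pos: [555.3, 60.0, 65.2]
ee_rot: [-2.212, -1.752, -0.492]
ft_force: [-3.8, -9.9, 6.8]
gripper_width: 0.498
```

```bash
python3 -m crank '[[[0,0,0,0,0,0,0],[0,0,0,0,0,0,0],[0,0,0,0,0,0,0]]]'; python3 -c "
from m1 import *
a=get_image('top');cv2.imwrite('pics/top16.png',cv2.resize(a[150:250,225:385],None,fx=5,fy=5))
a=get_image('scene');cv2.imwrite('pics/scene16.png',cv2.resize(a[150:260,270:420],None,fx=5,fy=5))
for i in range(3): get_image('top'); print(status.state()['ft_force'])"
```

```text
time: 17.0
eef_pos: [555.3, 59.9, 65.3]
ee_rot: [-2.212, -1.752, -0.492]
ft_force: [-2.2, -7.8, 4.7]
gripper_width: 0.5
[-1.9 -8.5  4.3]
[-1.9 -7.6  4.5]
[-2.8 -8.   3.9]
```

View pics/top16.png

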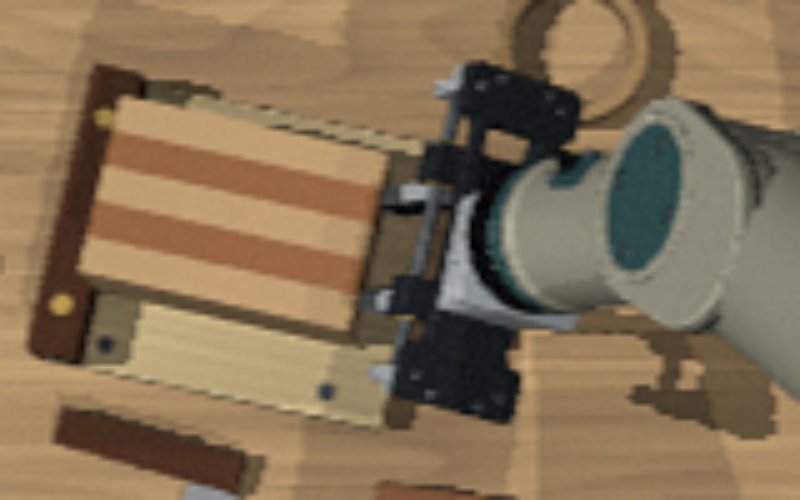

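View pics/scene16.png

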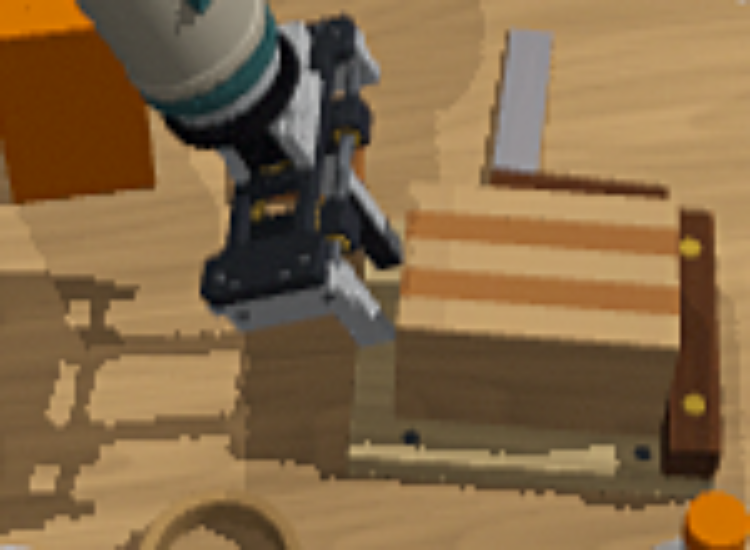

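```bash
python3 -m crank '[[[0,0,0,0.2,0.8,0,0],[0,0,0,0,0,0,0],[0,0,0,0,0,0,0]]]'; python3 -m crank '[[[0,0,0,0,0,0,0],[0,0,0,0,0,0,0],[0,0,0,0,0,0,0],[0,0,0,0,0,0,0]]]'
```

```text
time: 17.5
eef_pos: [555.5, 60.0, 65.2]
ee_rot: [-2.213, -1.752, -0.491]
ft_force: [-2.9, -9.5, 5.5]
gripper_width: 0.497
time: 17.83
eef_pos: [555.4, 60.0, 65.2]
ee_rot: [-2.213, -1.752, -0.491]
ft_force: [-1.8, -9.6, 5.7]
gripper_width: 0.506
```

```bash
python3 -m crank '[[[0,0,0,0,0,0,0],[0,0,0,0,0,0,0],[0,0,0,0,0,0,0],[0,0,0,0,0,0,0],[0,0,0,0,0,0,0],[0,0,0,0,0,0,0],[0,0,0,0,0,0,0],[0,0,0,0,0,0,0],[0,0,0,0,0,0,0],[0,0,0,0,0,0,0]]]'; python3 -m crank '[[[0,0,0,0,0,0,0],[0,0,0,0,0,0,0],[0,0,0,0,0,0,0]]]'
python3 -m crank '[[[0,0,0,-0.2,-1,0,0],[0,0,0,-0.4,-2,0,0],[0,0,0,-0.9,-4,0,0],[0,0,0,-2,-9,0,0],[0,0,0,-4,-18,0,0],[0,0,0,-4,-18,0,0],[0,0,0,-2,-9,10,0],[0,0,0,-0.9,-4,20,0],[0,0,0,0,0,30,0],[0,0,0,0,0,30,0]]]'
```

```text
time: 18.67
eef_pos: [555.5, 60.0, 65.2]
ee_rot: [-2.213, -1.752, -0.491]
ft_force: [-2.1, -8.9, 5.3]
gripper_width: 0.504
time: 18.92
eef_pos: [555.5, 60.1, 65.2]
ee_rot: [-2.213, -1.752, -0.491]
ft_force: [-2.9, -9.3, 5.4]
gripper_width: 0.499
time: 19.75
eef_pos: [540.2, -2.9, 155.9]
ee_rot: [-2.209, -1.75, -0.492]
ft_force: [0.3, 0.1, -0.2]
gripper_width: 0.498
```

```bash
python3 -m crank '[[[0,0,0,0,0,25,0],[0,0,0,0,-5,25,0],[0,0,0,-3,-20,25,0],[0,0,0,-3,-30,15,0],[0,0,0,-5,-35,0,0],[0,0,0,-5,-35,0,0],[0,0,0,-3,-20,0,0],[0,0,0,0,0,0,0],[0,0,0,0,0,0,0]]]'
python3 - <<'E'
from m1 import *
a=get_image('top');cv2.imwrite('pics/top17.png',a);cv2.imwrite('pics/top17c.png',cv2.resize(a[155:245,225:325],None,fx=6,fy=6,interpolation=cv2.INTER_CUBIC))
print(landmark_of('blank_top','top')[:3],[ (n,landmark_of(n,'top')[:1]) for n in('tape','offcut','square','glue','spray','mallet','chisel')])
a=get_image('scene');cv2.imwrite('pics/scene17.png',a);cv2.imwrite('pics/scene17c.png',cv2.resize(a[165:255,320:430],None,fx=6,fy=6,interpolation=cv2.INTER_CUBIC))
E
```

```text
time: 20.5
eef_pos: [521.8, -148.6, 245.2]
ee_rot: [-2.212, -1.749, -0.494]
ft_force: [0.3, 0.7, 0.6]
gripper_width: 0.501
[{'position': [183.9, 418.2], 'confidence': 0.78}, {'position': [273.0, 367.0], 'confidence': 0.67}] [('tape', [{'position': [159.0, 341.6], 'confidence': 0.86}]), ('offcut', [{'position': [255.9, 309.0], 'confidence': 0.81}]), ('square', [{'position': [242.4, 255.9], 'confidence': 0.73}]), ('glue', [{'position': [239.9, 255.3], 'confidence': 0.71}]), ('spray', [{'position': [132.6, 372.3], 'confidence': 0.9}]), ('mallet', [{'position': [246.0, 178.7], 'confidence': 0.94}]), ('chisel', [])]
```

View pics/top17.png

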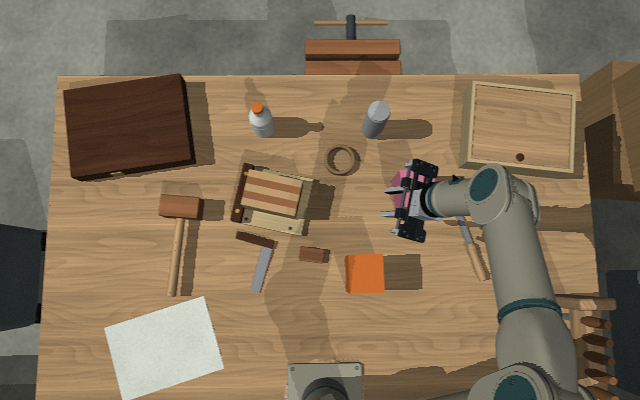

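View pics/top17c.png

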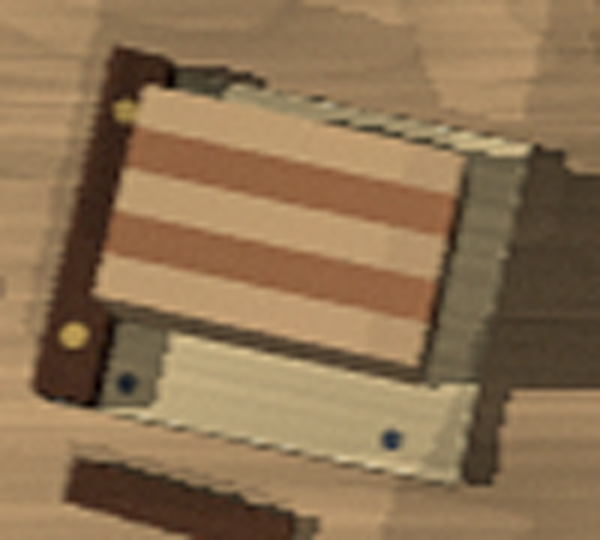

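View pics/scene17c.png

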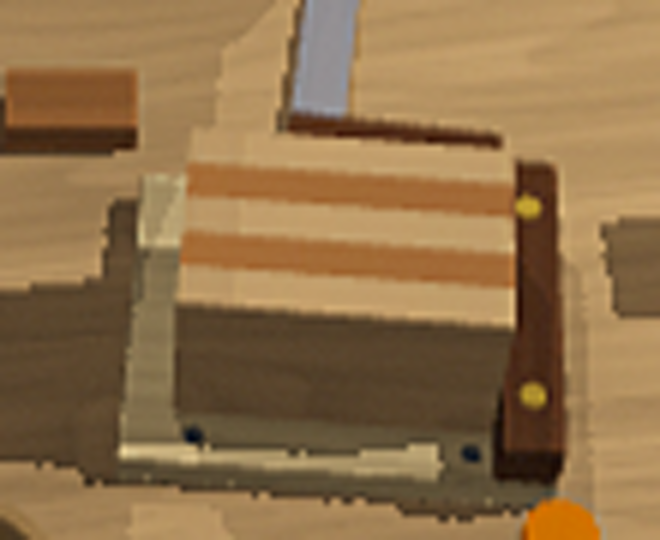

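```bash
python3 - <<'E'
from m1 import *
Q=[inb(unproj(px(p,6,(225,155)),110,'top')) for p in((467,158),(420,367),(145,85),(97,298))]; print(*Q)
Q=[inb(unproj(px(p,6,(320,165)),110,'scene')) for p in((190,127),(178,303),(500,145),(516,328))]; print(*Q)
E
```

```text
[ 23.3 -55.4] [23.7 42.7] [174.3 -57.7] [173.1  42.5]
[23.3 44.8] [ 24.2 -56.8] [167.7  45.5] [173.2 -58.2]
```

```bash
python3 -c "
from station import *
print(ctrl.job_done(), status.state()['time'])"
```

```text
the job is handed in; nothing more can be done
the job is handed in; nothing more can be done
```

I slid the striped blank upright until it was square against the board's near edge. Then I tipped it over that edge by pushing high on its back, and slid it along the board to the batten. I leaned on it for about 1.4 s, backed the hand off to about 245 mm above the bench, and handed the job in at about 21 s of the 72 s.

- **Forces:** The lean read 9 to 10 N along the board, or about 11 N in total because the tilted fingertips added a vertical part. The highest reading I saw in any push was about 12.6 N, at first contact with the batten. I only saw readings at the end of each move, so a brief higher peak can't be ruled out.
- **Final position:** In the last top view the blank's end is at 173 to 174 mm from the near edge. The batten face is at 175 mm, so that is flush within the calibration, and square within about 1°. In the scene view one far corner came out at 168 mm. That corner is a blurry pick; the other corners there agree with the top view.
- **Other things on the bench:** The tape, offcut, square, spray can and orange block match their first positions in the top view. The glue bottle and mallet look unmoved by eye. The network gave wrong positions for the glue bottle (last picture), the mallet (first picture) and the lying blank's end.
- **Partly unconfirmed:** The network didn't find the chisel in the last picture, and the arm partly hid the chisel and the pink block. What shows of both is where it was.

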